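# Fill the spool magazine and stack the emptied tray

## Task

Slide the solder spool out of its blue tray into the aluminium magazine, without lifting it, until the yellow spring catch clicks back behind it and the magazine is full with both spools. Then put the emptied blue tray squarely on top of the other empty blue tray, so that it nests fully down. Leave the loupe and the jar where they are.

Things in the scene. Friction and masses are not known exactly. Their poses are not given: they have to be found in the camera images.
- tray: Loose blue tray holding spool_a, its mouth against the magazine's. 114x62x23 mm, 0.15 kg; 4 mm walls on the long sides and the -x end, +x end open; lane 54 mm wide, its floor 9 mm up; two V-shaped runners, 84 mm long, 38 mm apart, stand out 6 mm below. Grip across the 62 mm. Origin: footprint centre, underside; x towards the mouth, same way as the magazine's x at the start.
- empty_tray: The same kind of blue tray, empty and loose, bottom of the stack of empties; origin and axes as for tray. A tray nests on it with its runners inside this one's lane (3 mm play each way sideways); its origin is then 17 mm higher. The x axes may point the same way or half a turn apart.
- magazine: Aluminium magazine for two spools, fixed: lane 54 mm wide, walls 24 mm high, bed 7 mm up (2 mm below the tray's floor). Origin: on the counter at the middle of its open mouth; x inwards along the lane, y to the catch's side. End stop at x = 132 mm. Guide ears 18 mm high, 67 mm apart, at x -22 to 2. Full: spool_b's centre at x about 102 to 107, spool_a's at 52 to 57.
- spool_a: White spool of solder wire standing upright in the blue tray, 50 mm diameter, 34 mm high, about 0.25 kg; origin at the centre of its underside. At least 40 mm of free lane lies between it and the tray's closed end, where closed fingers can go down behind it to push it.
- spool_b: The same kind of spool, already in the magazine beyond the catch; spool_a can push it along to the end stop. Origin at the centre of its underside.
- catch (a joint): Yellow spring catch: upright blade 30 mm high (12 to 42 mm above the counter), pivoted beside the magazine's mouth on its +y side, sloping into the lane towards +x. 0 rad: sprung into the lane, at rest. A passing spool pushes it aside by some 0.3 to 0.4 rad (a few N); it is back near 0 once the spool's centre is 20 mm beyond its tip.
- catch_tip (a point): Free tip of the catch blade, 27 mm above the counter; at rest at x = 32, y = 17 mm in the magazine's frame.
- loupe: Small folding loupe, 18 x 60 x 30 mm, a bystander; origin at the centre of its underside.
- jar: Brown jar with black cap, 47 mm diameter, 77 mm high, a bystander; origin at the centre of its underside.
Mind the look-alikes: they are no part of the job. What is shaped like the spool_a but turquoise is not meant.

How it is judged:
By the outcome, as a careful person would: the job done as asked, in the order asked, and still so for the second after the job is handed in, with the robot touching nothing.
It also fails if it takes over 54 s, if anything falls off the work surface, if the arm or the gripper's body presses on something with over 40 N, if the wrist force passes 120 N, or if a joint passes its speed limit or range.

## Robot

A 7-joint arm with a two-finger parallel gripper is mounted at the origin on the work surface; the furniture and walls round the work are solid. World frame = base frame: x ahead of the robot, y to its left, z up, the work surface at z = 0. Lengths are in m, angles in rad, forces in N, time in s.
With the tool pointing down it reaches from about 0.425 to 0.875 m from the base axis. Payload 4.7 kg.
Tool frame: the origin (TCP) lies at the very end of the fingers, on their centre line; the grasp point (between the pads) lies 19 mm behind it; z points along the fingers, y is the line along which they close (so a half turn about z gives the same grasp; the last joint's range is limited). The gripper opens to 87 mm and grips with 3 to 60 N. Pads are 19 mm wide; open, the fingers measure 117 mm over their backs; the gripper's body (75 mm by 190 mm) begins 51 mm behind the grasp point.
Start: joints at [1.322, 0.321, -0.07, 1.45, 0.023, 1.371, -0.057], TCP at [0.169, -0.628, 0.223] pointing down, gripper open.
Joint ranges: [-2.86, 2.86], [-0.3, 2.09], [-1.38, 1.24], [0.06, 2.45], [-1.56, 4.7], [0.09, 2.05], [-2.69, 2.69]. Speed limits (rad/s): [2.57, 2.57, 3.14, 3.14, 3.14, 3.14, 3.14].

## Interface

Orientations are given as a rotation vector (axis times angle).
In Python, from bench import ctrl, vision gives the robot as it stands.
- The arm moves only by the tool jog_arm, never from a script. Its argument "increments" is a list of rows, each an object of numbers: "tx", "ty", "tz": the shift along the tool's x, y, z in mm; "wx", "wy", "wz": the turn, a rotation vector about the tool's x, y, z in rad; "gripper": the opening, from 0 (shut) to 1 (fully open). In form: [{"tx": .., "ty": .., "tz": .., "wx": .., "wy": .., "wz": .., "gripper": ..}, ...]. A call has exactly 5 rows; each row is the pose to reach, as a shift and turn from the pose commanded when the call began, along the tool's axes at that moment; what a row does not reach only later rows make up. A row lasts 1/12 s, in which the tool goes at most 41.7 mm and 7.16 degrees, less where a joint would pass 70% of its speed; a pose out of reach is approached as far as the arm can. A call with a gripper value outside its range is refused whole. The fingers move at their own pace and stop on an object; "grip_force" is the grip in N (left out, the last holds). Time passes only in rows, so rows that repeat a pose let the fingers close, or fill a call up. It gives the time, the measured TCP pose, the force, the opening and the grip force at its end, in the units of the state.
- ctrl.get_state(): the state, without advancing time (a new reading comes with each control period).
- vision.get_image(name): name is "scene" or "top" or "wrist"; returns a dict with "color" (420x560x3 uint8, blue, green, red), "fx", "fy", "cx", "cy" (pixels), "extrinsics" (4x4, takes a point from world to camera coordinates). Camera axes: x right, y down, z forward; pixel columns grow to the right and rows downward; lengths in m; the calibration is good to about 2 mm. A picture is of the moment at which its call begins. There is no depth.
- ctrl.close_job(): hands the job in; it is judged then, once.
Trained networks look in the newest picture that a camera, given by its name, has taken for a name from the list of things; names that differ only in an ending like _2 or _b are one class to them, and where a whole thing is asked for, a point or a joint stands for the part that bears it (a point fixed in the world has none). Each returns a list of dicts, best first, with "conf" (0 to 1); they miss things now and then, are a little off and sometimes report something else, mostly with a low value. They report only what shows in the picture. A call takes as long as a camera call. They do not tell look-alikes from the thing itself.
- vision.spot_in(camera, thing): "bbox" ([left, top, right, bottom] in pixels, round what is visible of it).
The state is a dict: "time": time; "joint_positions": joint angles; "qd": joint speeds; "joint_torque": joint torques, N m; "position": TCP position; "tool_rot": TCP orientation; "ft_force": force on the tool from outside, world axes, zero at the start; "torque": the same for the moment, N m; "grip_width": opening from 0.0 (shut) to 1.0 (fully open); "grip_force": force on a finger pad.
Only numpy, scipy, OpenCV 4.12 (cv2) and the standard library are available. Lean on these libraries where they do the work, as an engineer would, in place of code of your own. Each camera call takes 0.05 s, during which the arm holds its last target. There are 200 camera calls.

## Working session

There is one attempt and no reset: what is moved stays moved. The work goes in short steps, Python scripts to look and compute and a tool call to move; the robot and the scene stay as the last step left them, time stands still between calls to the robot, and variables do not carry over. Pictures are saved under pics/ and viewed, at most 10 in all, crops included, and the job is handed in when it is done.

Besides the shell and the picture viewer there is one more tool, called after "Emit:" in YAML: its name, and indented under it one key for each argument. jog_arm: Moves the arm, as the interface text tells. Its arguments: {"type":"object","properties":{"increments":{"type":"array"},"grip_force":{"type":"number"}},"required":["increments"]}

```bash
ls; mkdir -p pics
python3 - <<'E'
from bench import ctrl, vision
import cv2,numpy as np
s=ctrl.get_state();print({k:np.round(s[k],3) for k in ('time','position','tool_rot','grip_width','ft_force')})
for n in ("top","scene"):
    im=vision.get_image(n);cv2.imwrite(f"pics/{n}1.png",im["color"]);print(n,im["fx"],im["cx"],im["cy"],np.round(im["extrinsics"],4).tolist())
    for t in ("tray","magazine","spool_a","catch","loupe","jar"):
        print(t,[(np.round(d["bbox"]).tolist(),round(d["conf"],2)) for d in vision.spot_in(n,t)])
E
```

```text
pics
{'time': np.float64(0.0), 'position': array([ 0.169, -0.627,  0.221]), 'tool_rot': array([-3.113e+00, -4.110e-01,  1.000e-03]), 'grip_width': np.float64(1.006), 'ft_force': array([ 0.868, -0.503,  0.033])}
top 532.4370594348679 279.764935646434 205.78861729625996 [[0.0093, -1.0, -0.0007, -0.0003], [-0.9897, -0.0091, -0.1429, 0.5087], [0.1428, 0.002, -0.9897, 0.9438], [0.0, 0.0, 0.0, 1.0]]
tray [([223.0, 162.0, 288.0, 192.0], 0.81)]
magazine [([149.0, 145.0, 240.0, 198.0], 0.64)]
spool_a [([160.0, 154.0, 193.0, 186.0], 0.79), ([232.0, 159.0, 260.0, 194.0], 0.78)]
catch []
loupe [([208.0, 221.0, 237.0, 230.0], 0.56)]
jar [([245.0, 232.0, 311.0, 275.0], 0.68), ([378.0, 253.0, 416.0, 281.0], 0.65)]
scene 463.666071782069 269.9427902364004 216.52785801748112 [[-0.5606, -0.8279, 0.0173, 0.2884], [-0.4507, 0.2875, -0.8451, 0.2582], [0.6947, -0.4816, -0.5343, 0.5368], [0.0, 0.0, 0.0, 1.0]]
tray [([201.0, 203.0, 265.0, 230.0], 0.77), ([129.0, 215.0, 210.0, 266.0], 0.7)]
magazine [([128.0, 214.0, 212.0, 268.0], 0.68)]
spool_a [([352.0, 221.0, 383.0, 253.0], 0.9), ([142.0, 223.0, 170.0, 249.0], 0.83), ([209.0, 203.0, 236.0, 226.0], 0.59)]
catch [([188.0, 223.0, 211.0, 242.0], 0.57)]
loupe []
jar [([381.0, 192.0, 408.0, 234.0], 0.76)]
```

View pics/top1.png

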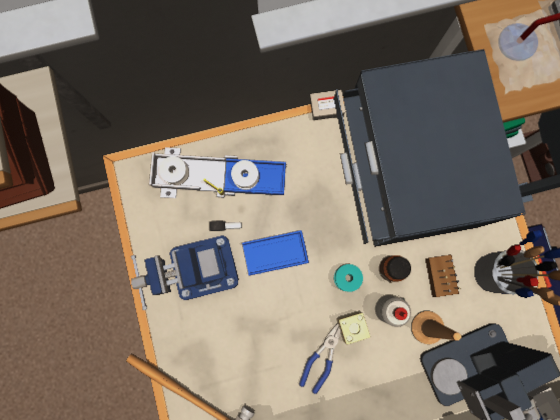

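View pics/scene1.png

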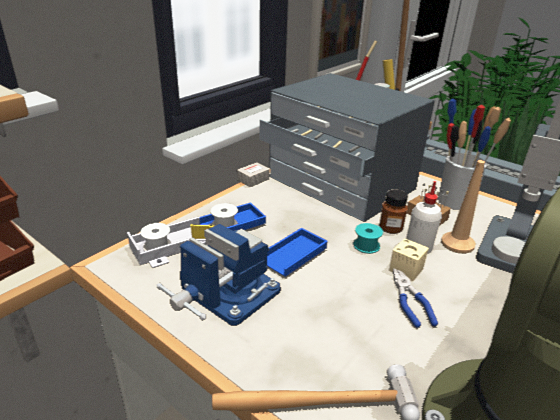

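```bash
cat > h.py <<'E'
from bench import ctrl, vision
import cv2,numpy as np
from scipy.spatial.transform import Rotation as R
def back(im,uv,z):
    "pixels -> world points on plane z"
    E=im["extrinsics"];Rm=E[:3,:3];c=-Rm.T@E[:3,3];uv=np.atleast_2d(uv).astype(float)
    d=np.c_[(uv[:,0]-im["cx"])/im["fx"],(uv[:,1]-im["cy"])/im["fy"],np.ones(len(uv))]@Rm
    return c+d*((z-c[2])/d[:,2])[:,None]
def proj(im,P):
    q=np.atleast_2d(P)@im["extrinsics"][:3,:3].T+im["extrinsics"][:3,3]
    return np.c_[im["fx"]*q[:,0]/q[:,2]+im["cx"],im["fy"]*q[:,1]/q[:,2]+im["cy"]]
def blue(im,box=None):
    hsv=cv2.cvtColor(im["color"],cv2.COLOR_BGR2HSV)
    m=cv2.inRange(hsv,(105,150,60),(128,255,255))
    if box: k=np.zeros_like(m);l,t,r,b=box;k[t:b,l:r]=1;m*=k
    return m
def delta(x,y,z,yaw):
    "tool-axis shift (mm) and turn to reach x,y,z with tool-x at world angle yaw, tool down"
    s=ctrl.get_state();r=R.from_rotvec(s["tool_rot"])
    t=r.inv().apply(np.array([x,y,z])-s["position"])*1e3
    g=R.from_matrix(np.c_[[np.cos(yaw),np.sin(yaw),0],[np.sin(yaw),-np.cos(yaw),0],[0,0,-1]])
    w=(r.inv()*g).as_rotvec();print("t",t.round(1),"w",w.round(3),"pos",np.round(s["position"],4),"F",np.round(s["ft_force"],1),"t",round(s["time"],2))
    return t,w
E
python3 - <<'E'
from h import *
im=vision.get_image("top")
m=blue(im)
n,l,st,c=cv2.connectedComponentsWithStats(m)
for i in range(1,n):
    if 500<st[i,4]<4000:
        ys,xs=np.where(l==i);P=back(im,np.c_[xs,ys],0.020)[:,:2].astype(np.float32)
        r=cv2.minAreaRect(P*1000);print(st[i],r,cv2.boxPoints(r).round().tolist())
print(back(im,[[173,169],[245,174]],0.043).round(3), back(im,[[151,153],[150,188],[225,160],[222,196],[225,226],[396,267]],0.024).round(3))
print("start delta");delta(0.56,0.08,0.3,0.0)
w=vision.get_image("wrist");E=w["extrinsics"];s=ctrl.get_state();r=R.from_rotvec(s["tool_rot"])
cc=-E[:3,:3].T@E[:3,3];print("cam in tool",r.inv().apply(cc-s["position"]).round(4),"axes",(r.inv().as_matrix()@E[:3,:3].T).round(3).tolist(),w["fx"])
E
```

```text
[ 224  161   62   33 1121] ((567.0699462890625, 52.42955017089844), (111.73703002929688, 61.25455093383789), 87.01115417480469) [[534.0, -2.0], [595.0, -5.0], [601.0, 107.0], [539.0, 110.0]]
[ 243  231   65   44 1971] ((424.0898132324219, 12.386363983154297), (60.490318298339844, 111.424560546875), 12.503311157226562) [[383.0, 60.0], [407.0, -49.0], [466.0, -35.0], [442.0, 73.0]]
[[0.575 0.202 0.043]
 [0.566 0.069 0.043]] [[ 0.609  0.249  0.024]
 [ 0.542  0.248  0.024]
 [ 0.597  0.109  0.024]
 [ 0.528  0.113  0.024]
 [ 0.472  0.106  0.024]
 [ 0.399 -0.21   0.024]]
start delta
t [ 561.6 -581.8  -77.5] w [0.    0.    0.263] pos [ 0.1688 -0.6277  0.2226] F [ 0.4  0.1 -0.4] t 0.75
cam in tool [ 0.0798 -0.0009 -0.1622] axes [[-0.0, -0.957, -0.29], [1.0, -0.0, 0.0], [-0.0, -0.29, 0.957]] 366.4993916861814
```

Run:
```python
from h import *
im=vision.get_image("scene")
for b,t in (((378,213),(375,148)),((290,188),(271,84)),((462,205),(478,107)),((455,245),(480,160))):
    p=back(im,b,0)[0];hs=np.linspace(0,.4,401);q=proj(im,np.c_[np.tile(p[:2],(401,1)),hs])
    i=np.argmin(abs(q[:,1]-t[1]));print(p.round(3),hs[i],q[i].round())
delta(0.30,-0.45,0.36,0.6);delta(0.43,-0.2,0.36,1.1);delta(0.56,0.02,0.36,1.52)
```

```text
[ 0.447 -0.223  0.   ] 0.145 [389. 148.]
[ 0.63  -0.133  0.   ] 0.233 [295.  84.]
[ 0.373 -0.399  0.   ] 0.215 [489. 107.]
[ 0.288 -0.263  0.   ] 0.17400000000000002 [479. 160.]
t [ 172.8 -137.5 -137.4] w [ 0.     0.    -0.337] pos [ 0.1688 -0.6277  0.2226] F [-0.2  0.  -0.4] t 0.85
t [ 363.3 -345.2 -137.4] w [ 0.     0.    -0.837] pos [ 0.1688 -0.6277  0.2226] F [-0.2  0.  -0.4] t 0.85
t [ 546.  -523.8 -137.5] w [ 0.     0.    -1.257] pos [ 0.1688 -0.6277  0.2226] F [-0.2  0.  -0.4] t 0.85
```

Emit:
jog_arm:
  increments:
    - {"tz":-40}
    - {"tz":-80}
    - {"tz":-120}
    - {"tx":20,"ty":-15,"tz":-137,"wz":-0.05}
    - {"tx":50,"ty":-40,"tz":-137,"wz":-0.1}

```text
validation failed for argument at $.in...
```

Run:
```python
from h import *
delta(0.43,-0.2,0.36,1.1);delta(0.56,0.02,0.36,1.52)
print(np.round(ctrl.get_state()["joint_positions"],3))
```

```text
t [ 363.3 -345.2 -137.4] w [ 0.     0.    -0.837] pos [ 0.1688 -0.6277  0.2226] F [-0.2  0.  -0.4] t 0.85
t [ 546.  -523.8 -137.5] w [ 0.     0.    -1.257] pos [ 0.1688 -0.6277  0.2226] F [-0.2  0.  -0.4] t 0.85
[ 1.322  0.321 -0.07   1.45   0.023  1.371 -0.057]
```

Emit:
jog_arm:
  increments:
    - {"tx":0,"ty":0,"tz":-40,"wx":0,"wy":0,"wz":0,"gripper":0}
    - {"tx":0,"ty":0,"tz":-80,"wx":0,"wy":0,"wz":0,"gripper":0}
    - {"tx":0,"ty":0,"tz":-120,"wx":0,"wy":0,"wz":0,"gripper":0}
    - {"tx":20,"ty":-15,"tz":-137,"wx":0,"wy":0,"wz":-0.05,"gripper":0}
    - {"tx":50,"ty":-40,"tz":-137,"wx":0,"wy":0,"wz":-0.1,"gripper":0}

```text
time: 1.27
position: [0.2041, -0.58, 0.3646]
tool_rot: [3.082, 0.557, -0.001]
ft_force: [0.3, 0.5, 0.3]
grip_width: 0.703
grip_force: 0.0
```

Run:
```python
from h import *
delta(0.43,-0.2,0.36,1.1);delta(0.56,0.02,0.36,1.52)
print(np.round(ctrl.get_state()["joint_positions"],3))
```

```text
t [ 344.7 -276.9    1.3] w [ 0.008  0.006 -0.742] pos [ 0.2041 -0.58    0.3646] F [0.3 0.5 0.3] t 1.27
t [ 543.4 -437.4   -0.7] w [ 0.007  0.007 -1.162] pos [ 0.2041 -0.58    0.3646] F [0.3 0.5 0.3] t 1.27
[ 1.272  0.215 -0.104  1.304  0.025  1.614 -0.042]
```

Emit:
jog_arm:
  increments:
    - {"tx":32,"ty":-26,"tz":0,"wx":0,"wy":0,"wz":-0.07,"gripper":0}
    - {"tx":64,"ty":-52,"tz":0,"wx":0,"wy":0,"wz":-0.14,"gripper":0}
    - {"tx":96,"ty":-77,"tz":0,"wx":0,"wy":0,"wz":-0.21,"gripper":0}
    - {"tx":128,"ty":-103,"tz":0,"wx":0,"wy":0,"wz":-0.28,"gripper":0}
    - {"tx":160,"ty":-129,"tz":0,"wx":0,"wy":0,"wz":-0.35,"gripper":0}

```text
time: 1.68
position: [0.3112, -0.3968, 0.3598]
tool_rot: [2.942, 1.101, -0.0]
ft_force: [-0.1, -0.1, 0.6]
grip_width: 0.328
grip_force: 0.0
```

Run:
```python
from h import *
delta(0.56,0.02,0.36,1.52)
print(np.round(ctrl.get_state()["joint_positions"],3))
```

```text
t [ 461.3 -151.1   -0.5] w [ 0.001  0.001 -0.804] pos [ 0.3112 -0.3968  0.3598] F [-0.1 -0.1  0.6] t 1.68
[ 1.123 -0.012 -0.266  1.561 -0.003  1.592  0.002]
```

Emit:
jog_arm:
  increments:
    - {"tx":38,"ty":-12,"tz":0,"wx":0,"wy":0,"wz":-0.07,"gripper":0}
    - {"tx":76,"ty":-25,"tz":0,"wx":0,"wy":0,"wz":-0.14,"gripper":0}
    - {"tx":114,"ty":-38,"tz":0,"wx":0,"wy":0,"wz":-0.21,"gripper":0}
    - {"tx":152,"ty":-50,"tz":0,"wx":0,"wy":0,"wz":-0.28,"gripper":0}
    - {"tx":190,"ty":-63,"tz":0,"wx":0,"wy":0,"wz":-0.35,"gripper":0}

```text
time: 2.1
position: [0.4137, -0.225, 0.3599]
tool_rot: [2.705, 1.596, -0.0]
ft_force: [1.3, -0.4, -0.9]
grip_width: 0.019
grip_force: 0.0
```

Emit:
jog_arm:
  increments:
    - {"tx":38,"ty":1,"tz":0,"wx":0,"wy":0,"wz":-0.09,"gripper":0}
    - {"tx":76,"ty":3,"tz":0,"wx":0,"wy":0,"wz":-0.18,"gripper":0}
    - {"tx":114,"ty":4,"tz":0,"wx":0,"wy":0,"wz":-0.27,"gripper":0}
    - {"tx":152,"ty":6,"tz":20,"wx":0,"wy":0,"wz":-0.36,"gripper":0}
    - {"tx":190,"ty":7,"tz":40,"wx":0,"wy":0,"wz":-0.45,"gripper":0}

```text
time: 2.52
position: [0.5119, -0.0645, 0.3218]
tool_rot: [2.278, 2.158, 0.003]
ft_force: [0.2, -0.1, -0.5]
grip_width: 0.005
grip_force: 0.0
```

Run:
```python
from h import *
delta(0.56,0.02,0.32,1.52)
print(np.round(ctrl.get_state()["joint_positions"],3))
w=vision.get_image("wrist");cv2.imwrite("pics/w1.png",w["color"])
for t in ("tray","magazine","spool_a","catch"):
        print(t,[(np.round(d["bbox"]).tolist(),round(d["conf"],2)) for d in vision.spot_in("wrist",t)])
```

```text
t [86.9 43.5  1.8] w [ 0.004  0.001 -0.003] pos [ 0.5119 -0.0645  0.3218] F [ 0.2 -0.1 -0.5] t 2.52
[ 0.738  0.03  -0.674  1.599  0.02   1.515  0.009]
tray [([300.0, 18.0, 355.0, 120.0], 0.87)]
magazine [([288.0, 1.0, 358.0, 36.0], 0.61)]
spool_a [([304.0, 26.0, 354.0, 79.0], 0.69), ([165.0, 198.0, 210.0, 239.0], 0.65)]
catch [([291.0, 0.0, 305.0, 17.0], 0.66)]
```

View pics/w1.png

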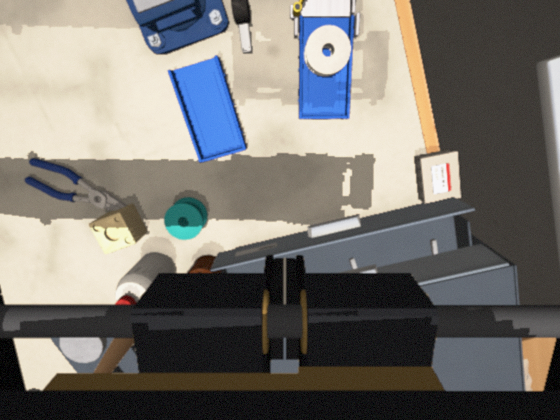

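Emit:
jog_arm:
  increments:
    - {"tx":29,"ty":17,"tz":0,"wx":0,"wy":0,"wz":0,"gripper":0}
    - {"tx":58,"ty":34,"tz":10,"wx":0,"wy":0,"wz":0,"gripper":0}
    - {"tx":87,"ty":50,"tz":30,"wx":0,"wy":0,"wz":0,"gripper":0}
    - {"tx":87,"ty":50,"tz":70,"wx":0,"wy":0,"wz":0,"gripper":0}
    - {"tx":87,"ty":50,"tz":110,"wx":0,"wy":0,"wz":0,"gripper":0}

```text
time: 3.18
position: [0.5674, 0.0183, 0.2116]
tool_rot: [2.282, 2.154, 0.006]
ft_force: [0.4, -1.1, -0.9]
grip_width: 0.002
grip_force: 0.0
```

Emit:
jog_arm:
  increments:
    - {"tx":0,"ty":0,"tz":10,"wx":0,"wy":0,"wz":0,"gripper":0}
    - {"tx":0,"ty":0,"tz":10,"wx":0,"wy":0,"wz":0,"gripper":0}
    - {"tx":0,"ty":0,"tz":10,"wx":0,"wy":0,"wz":0,"gripper":0}
    - {"tx":0,"ty":0,"tz":10,"wx":0,"wy":0,"wz":0,"gripper":0}
    - {"tx":0,"ty":0,"tz":10,"wx":0,"wy":0,"wz":0,"gripper":0}

```text
time: 3.6
position: [0.5671, 0.0172, 0.2037]
tool_rot: [2.284, 2.152, 0.005]
ft_force: [-0.2, -0.4, 0.6]
grip_width: -0.0
grip_force: 0.0
```

Run:
```python
from h import *
delta(0.567,0.02,0.20,1.52)
print(np.round(ctrl.get_state()["joint_positions"],3))
w=vision.get_image("wrist");cv2.imwrite("pics/w2.png",w["color"])
m=blue(w);n,l,st,c=cv2.connectedComponentsWithStats(m)
for i in range(1,n):
    if st[i,4]>1500:
        ys,xs=np.where(l==i);P=back(w,np.c_[xs,ys],0.021)[:,:2].astype(np.float32)
        r=cv2.minAreaRect(P*1000);print(st[i],r,cv2.boxPoints(r).round(1).tolist())
```

```text
t [ 2.8 -0.3  3.7] w [ 0.005  0.    -0.009] pos [0.5671 0.0172 0.2037] F [-0.2 -0.4  0.6] t 3.6
[ 0.583  0.222 -0.754  1.67   0.159  1.307 -0.259]
[ 247   91   68  122 4886] ((567.1948852539062, 53.39830017089844), (112.53764343261719, 60.865211486816406), 87.59112548828125) [[534.4000244140625, -1.5], [595.2000122070312, -4.099999904632568], [600.0, 108.30000305175781], [539.2000122070312, 110.9000015258789]]
[  84  139  105  124 7246] ((425.85504150390625, 13.535221099853516), (65.77049255371094, 112.06829071044922), 12.516505241394043) [[381.6000061035156, 61.099998474121094], [405.8999938964844, -48.29999923706055], [470.1000061035156, -34.0], [445.79998779296875, 75.4000015258789]]
```

View pics/w2.png

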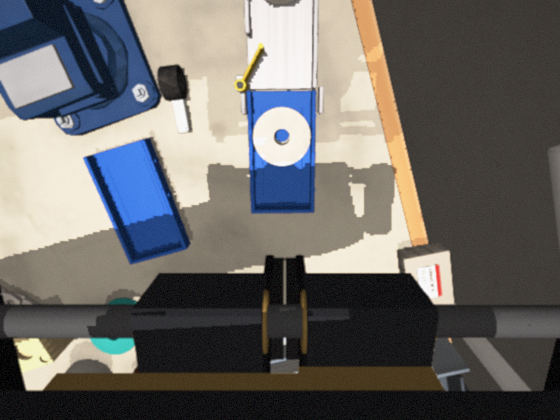

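Run:
```python
from h import *
w=vision.get_image("wrist")
o=np.array([.5696,.110]);u=np.array([.0427,.9991]);v=np.array([-.9991,.0427])
for n,p,z in (("spoolhole",(282,136.5),.043),("tip",(262,45),.042),("wallL",(248.5,60),.024),("wallR",(318,60),.024),("mouthL",(247,89),.024),("mouthR",(316,89),.024),("earL",(243,113),.018),("earR",(322,112),.018)):
    q=back(w,p,z)[0];d=(q[:2]-o)*1e3;print(n,q.round(4),"mag",round(d@u,1),round(d@v,1))
print([d["bbox"] for d in vision.spot_in("wrist","spool_a")])
# push pose: finger centre in mag frame, y -3
for X in (-92,-60,19,21,22):
    p=o+u*X/1e3-v*.003*(X>0) ;p=o+u*X/1e3-v*.003;print(X,p.round(4))
p=o-u*.0925-v*.003
delta(p[0],p[1],.060,1.528)
```

```text
spoolhole [0.5684 0.0713 0.043 ] mag -38.7 -0.5
tip [0.5567 0.1446 0.042 ] mag 34.0 14.4
wallL [0.5434 0.1361 0.024 ] mag 24.9 27.3
wallR [0.6032 0.1325 0.024 ] mag 24.0 -32.6
mouthL [0.54   0.1126 0.024 ] mag 1.3 29.7
mouthR [0.6007 0.109  0.024 ] mag 0.3 -31.1
earL [0.534  0.0924 0.018 ] mag -19.1 34.9
earR [0.606 0.089 0.018] mag -19.4 -37.3
[[91.7, 296.9, 137.9, 353.1], [266.1, 1.0, 296.1, 7.8], [253.5, 108.3, 312.4, 168.7]]
-92 [0.5687 0.018 ]
-60 [0.57   0.0499]
19 [0.5734 0.1289]
21 [0.5735 0.1309]
22 [0.5735 0.1319]
t [1.000e-01 2.000e+00 1.424e+02] w [ 0.003  0.    -0.016] pos [0.5662 0.0176 0.2024] F [0.  0.7 0.1] t 3.75
```

Emit:
jog_arm:
  increments:
    - {"tx":5.5,"ty":2,"tz":40,"wx":0.003,"wy":0,"wz":-0.016,"gripper":0}
    - {"tx":5.5,"ty":2,"tz":80,"wx":0.003,"wy":0,"wz":-0.016,"gripper":0}
    - {"tx":5.5,"ty":2,"tz":120,"wx":0.003,"wy":0,"wz":-0.016,"gripper":0}
    - {"tx":5.5,"ty":2,"tz":145,"wx":0.003,"wy":0,"wz":-0.016,"gripper":0}
    - {"tx":5.5,"ty":2,"tz":155,"wx":0.003,"wy":0,"wz":-0.016,"gripper":0}

```text
time: 4.17
position: [0.565, 0.0228, 0.042]
tool_rot: [-2.263, -2.17, 0.01]
ft_force: [-0.5, 0.3, 0.3]
grip_width: 0.004
grip_force: 0.0
```

Run:
```python
from h import *
delta(.5679,.0231,.015,1.528)
```

```text
t [ 0.5  3.2 27. ] w [-0.009  0.     0.001] pos [0.565  0.0228 0.042 ] F [-0.5  0.3  0.3] t 4.17
```

Emit:
jog_arm:
  increments:
    - {"tx":0,"ty":2,"tz":10,"wx":0,"wy":0,"wz":0,"gripper":0}
    - {"tx":0,"ty":2,"tz":18,"wx":0,"wy":0,"wz":0,"gripper":0}
    - {"tx":0,"ty":2,"tz":23,"wx":0,"wy":0,"wz":0,"gripper":0}
    - {"tx":0,"ty":2,"tz":25,"wx":0,"wy":0,"wz":0,"gripper":0}
    - {"tx":0,"ty":2,"tz":25,"wx":0,"wy":0,"wz":0,"gripper":0}

```text
time: 4.58
position: [0.5703, 0.023, 0.0214]
tool_rot: [-2.267, -2.173, 0.002]
ft_force: [-0.3, 0.1, 0.4]
grip_width: 0.007
grip_force: 0.0
```

Run:
```python
from h import *
o=np.array([.5696,.110]);u=np.array([.0427,.9991]);v=np.array([-.9991,.0427])
for X,Y in ((-70,-3),(-30,-4),(20,-6)):
  p=o+u*X/1e3+v*Y/1e3;delta(p[0],p[1],.015,1.528)
print(np.round(ctrl.get_state()["joint_positions"],3))
```

```text
t [16.9 -1.4  6.4] w [-0.002  0.     0.001] pos [0.5703 0.023  0.0214] F [-0.3  0.1  0.4] t 4.58
t [56.9 -0.3  6.4] w [-0.002  0.     0.001] pos [0.5703 0.023  0.0214] F [-0.3  0.1  0.4] t 4.58
t [106.9   1.7   6.4] w [-0.002  0.     0.001] pos [0.5703 0.023  0.0214] F [-0.3  0.1  0.4] t 4.58
[ 0.498  0.431 -0.695  1.838  0.325  0.991 -0.376]
```

Emit:
jog_arm:
  increments:
    - {"tx":2,"ty":0,"tz":2,"wx":0,"wy":0,"wz":0,"gripper":0}
    - {"tx":4,"ty":0,"tz":4,"wx":0,"wy":0,"wz":0,"gripper":0}
    - {"tx":6,"ty":0,"tz":5,"wx":0,"wy":0,"wz":0,"gripper":0}
    - {"tx":8,"ty":0,"tz":5,"wx":0,"wy":0,"wz":0,"gripper":0}
    - {"tx":10,"ty":0,"tz":5,"wx":0,"wy":0,"wz":0,"gripper":0}

```text
time: 5.0
position: [0.5701, 0.0334, 0.0158]
tool_rot: [-2.266, -2.173, 0.003]
ft_force: [0.7, 0.2, 0.7]
grip_width: 0.007
grip_force: 0.0
```

Run:
```python
from h import *
o=np.array([.5696,.110]);u=np.array([.0427,.9991]);v=np.array([-.9991,.0427])
for X,Y in ((-30,-4),(20,-6)):
  p=o+u*X/1e3+v*Y/1e3;delta(p[0],p[1],.015,1.528)
```

```text
t [46.5  0.3  0.8] w [-0.003  0.     0.001] pos [0.5701 0.0334 0.0158] F [0.7 0.2 0.7] t 5.0
t [96.5  2.4  0.8] w [-0.003  0.     0.001] pos [0.5701 0.0334 0.0158] F [0.7 0.2 0.7] t 5.0
```

Emit:
jog_arm:
  increments:
    - {"tx":6,"ty":0,"tz":1,"wx":0,"wy":0,"wz":0,"gripper":0}
    - {"tx":14,"ty":0,"tz":1,"wx":0,"wy":0,"wz":0,"gripper":0}
    - {"tx":22,"ty":0,"tz":1,"wx":0,"wy":0,"wz":0,"gripper":0}
    - {"tx":30,"ty":0,"tz":1,"wx":0,"wy":0,"wz":0,"gripper":0}
    - {"tx":38,"ty":0,"tz":1,"wx":0,"wy":0,"wz":0,"gripper":0}

```text
time: 5.42
position: [0.5713, 0.0711, 0.0148]
tool_rot: [-2.266, -2.173, 0.006]
ft_force: [-2.8, -6.0, 3.3]
grip_width: 0.002
grip_force: 2.7
```

Emit:
jog_arm:
  increments:
    - {"tx":7,"ty":0,"tz":0,"wx":0,"wy":0,"wz":0,"gripper":0}
    - {"tx":14,"ty":0.5,"tz":0,"wx":0,"wy":0,"wz":0,"gripper":0}
    - {"tx":21,"ty":1,"tz":0,"wx":0,"wy":0,"wz":0,"gripper":0}
    - {"tx":28,"ty":1.5,"tz":0,"wx":0,"wy":0,"wz":0,"gripper":0}
    - {"tx":35,"ty":2,"tz":0,"wx":0,"wy":0,"wz":0,"gripper":0}

```text
time: 5.83
position: [0.5743, 0.1038, 0.0144]
tool_rot: [-2.268, -2.173, 0.011]
ft_force: [-2.3, -10.8, 6.8]
grip_width: 0.004
grip_force: 5.0
```

Run:
```python
from h import *
o=np.array([.5696,.110]);u=np.array([.0427,.9991]);v=np.array([-.9991,.0427])
for X,Y in ((20,-6),):
  p=o+u*X/1e3+v*Y/1e3;delta(p[0],p[1],.015,1.528)
w=vision.get_image("top");cv2.imwrite("pics/t2.png",cv2.resize(w["color"][120:230,110:320],None,fx=3.5,fy=3.5))
```

```text
t [26.   1.1 -0.7] w [-0.005  0.005 -0.   ] pos [0.5743 0.1038 0.0144] F [ -2.3 -10.8   6.8] t 5.83
```

View pics/t2.png

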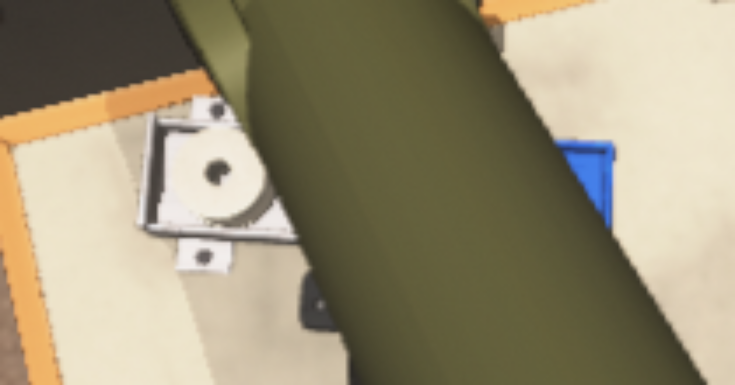

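Emit:
jog_arm:
  increments:
    - {"tx":5,"ty":0.5,"tz":-1,"wx":0,"wy":0,"wz":0,"gripper":0}
    - {"tx":10,"ty":1,"tz":-1,"wx":0,"wy":0,"wz":0,"gripper":0}
    - {"tx":14,"ty":1,"tz":-1,"wx":0,"wy":0,"wz":0,"gripper":0}
    - {"tx":18,"ty":1,"tz":-1,"wx":0,"wy":0,"wz":0,"gripper":0}
    - {"tx":21,"ty":1,"tz":-1,"wx":0,"wy":0,"wz":0,"gripper":0}

```text
time: 6.3
position: [0.5753, 0.1084, 0.0165]
tool_rot: [2.269, 2.156, -0.044]
ft_force: [-15.2, -40.8, 32.6]
grip_width: 0.008
grip_force: 21.3
```

Run:
```python
from h import *
o=np.array([.5696,.110]);u=np.array([.0427,.9991]);v=np.array([-.9991,.0427])
for X,Y in ((21,-6),):
  p=o+u*X/1e3+v*Y/1e3;delta(p[0],p[1],.015,1.528)
im=vision.get_image("wrist");cv2.imwrite("pics/w3.png",im["color"])
w=vision.get_image("scene");cv2.imwrite("pics/s3.png",cv2.resize(w["color"][180:290,100:300],None,fx=4,fy=4))
print([(d["bbox"],d["conf"]) for d in vision.spot_in("wrist","spool_a")])
```

```text
t [22.4  0.   0.9] w [-0.011  0.028 -0.008] pos [0.5753 0.1084 0.0165] F [-15.2 -40.8  32.6] t 6.3
[([219.7, 160.5, 349.9, 289.6], 0.85), ([195.8, 3.4, 343.1, 133.2], 0.57)]
```

View pics/w3.png

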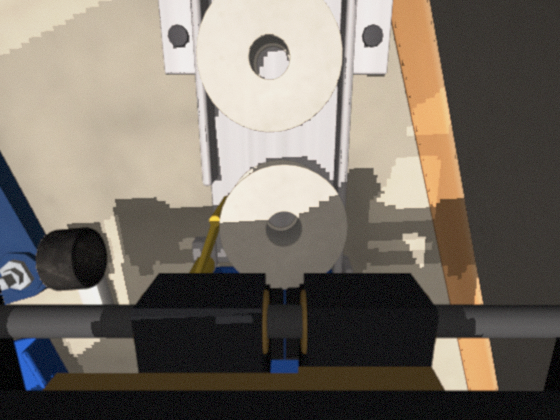

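View pics/s3.png

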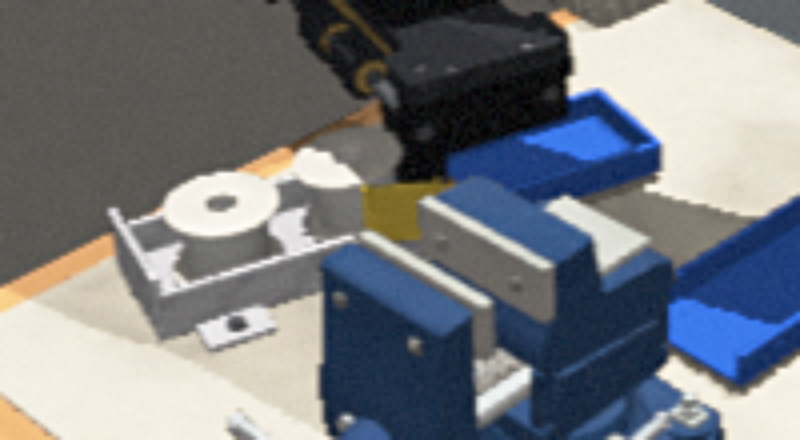

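Run:
```python
from h import *
o=np.array([.5696,.110]);u=np.array([.0427,.9991]);v=np.array([-.9991,.0427])
im=vision.get_image("wrist")
for n,p,z in (("holeA",(284,225),.041),("holeB",(270,59),.041),("tip",(217,217),.042),("wallL",(203,130),.024),("wallL2",(208,180),.024),("wallR",(348,150),.024),("wallRin",(342,150),.024),("wallLin",(210,150),.024),("Aleft",(220,228),.041),("Aright",(347,228),.041),("Afront",(284,163),.041)):
    q=back(im,p,z)[0];d=(q[:2]-o)*1e3;print(n,q.round(4),"mag",round(d@u,1),round(d@v,1))
s=ctrl.get_state();print(s["ft_force"],s["torque"])
```

```text
holeA [0.5782 0.1526 0.041 ] mag 42.9 -6.7
holeB [0.5764 0.2132 0.041 ] mag 103.4 -2.4
tip [0.5523 0.1575 0.042 ] mag 46.7 19.3
wallL [0.5467 0.1894 0.024 ] mag 78.3 26.3
wallL2 [0.5464 0.1685 0.024 ] mag 57.5 25.7
wallR [0.6059 0.1784 0.024 ] mag 69.8 -33.4
wallRin [0.6035 0.1785 0.024 ] mag 69.9 -30.9
wallLin [0.5486 0.1812 0.024 ] mag 70.2 24.0
Aleft [0.5528 0.1525 0.041 ] mag 41.8 18.6
Aright [0.6029 0.1502 0.041 ] mag 41.5 -31.6
Afront [0.5794 0.1771 0.041 ] mag 67.4 -6.9
[ -5.02929557 -12.28971911  10.37605805] [-2.45435199  1.01358957  0.04275334]
```

Run:
```python
from h import *
p=(.5764,.131);delta(p[0],p[1],.015,1.528)
w=vision.get_image("wrist");cv2.imwrite("pics/w4.png",w["color"])
for t in ("spool_a","catch"):
  print([(np.round(d["bbox"]),round(d["conf"],2)) for d in vision.spot_in("wrist",t)])
delta(p[0],p[1],.015,1.528)
print(ctrl.get_state()["qd"],ctrl.get_state()["torque"])
```

```text
t [11.1 -0.5  1. ] w [-0.006  0.01  -0.005] pos [0.5764 0.1199 0.0161] F [ -5.  -12.3  10.4] t 6.5
[(array([202.,  13., 338., 162.]), 0.9), (array([218., 162., 348., 292.]), 0.6)]
[(array([202., 226., 224., 272.]), 0.88)]
t [ 9.4 -0.4  0.9] w [-0.006  0.008 -0.002] pos [0.5764 0.1216 0.016 ] F [ -4.5 -14.2   9.9] t 6.65
[-1.78371175e-03  1.60264737e-03 -7.98241362e-05 -9.34758057e-04
  1.56903912e-03  2.85497859e-03 -1.14000599e-04] [-2.70766005  0.90230593  0.07165955]
```

View pics/w4.png

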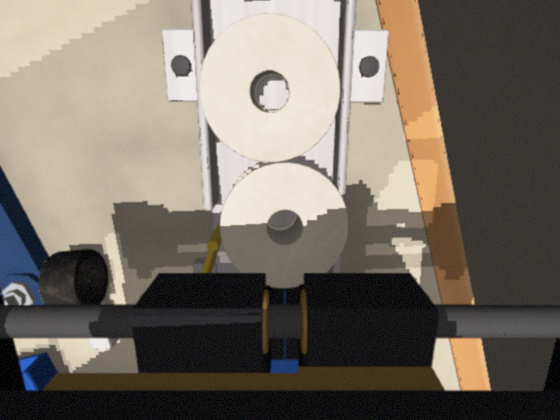

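Emit:
jog_arm:
  increments:
    - {"tx":2,"ty":0,"tz":0,"wx":0,"wy":0,"wz":0,"gripper":0}
    - {"tx":4,"ty":0,"tz":0,"wx":0,"wy":0,"wz":0,"gripper":0}
    - {"tx":6,"ty":0,"tz":0,"wx":0,"wy":0,"wz":0,"gripper":0}
    - {"tx":7,"ty":0,"tz":0,"wx":0,"wy":0,"wz":0,"gripper":0}
    - {"tx":8,"ty":0,"tz":0,"wx":0,"wy":0,"wz":0,"gripper":0}

```text
time: 7.07
position: [0.5766, 0.1298, 0.0159]
tool_rot: [2.27, 2.17, -0.015]
ft_force: [-4.7, -14.5, 10.2]
grip_width: 0.004
grip_force: 9.2
```

Run:
```python
from h import *
p=(.5764,.131);delta(p[0],p[1],.015,1.528)
o=np.array([.5696,.110]);u=np.array([.0427,.9991]);v=np.array([-.9991,.0427])
w=vision.get_image("wrist")
for t in ("spool_a","catch"):
  for d in vision.spot_in("wrist",t):
    b=d["bbox"];q=back(w,((b[0]+b[2])/2,(b[1]+b[3])/2),.041)[0];e=(q[:2]-o)*1e3
    print(t,np.round(b),round(d["conf"],2),"mag",round(e@u,1),round(e@v,1))
delta(p[0],p[1],.015,1.528)
```

```text
t [ 1.2 -0.3  0.9] w [-0.006  0.008 -0.002] pos [0.5766 0.1298 0.0159] F [ -4.7 -14.5  10.2] t 7.07
spool_a [220. 160. 351. 291.] 0.95 mag 55.3 -6.7
spool_a [201.  18. 340. 165.] 0.83 mag 105.2 -1.4
spool_a [ 44. 267. 121. 365.] 0.2 mag 14.5 80.4
catch [222. 261. 236. 273.] 0.59 mag 37.3 16.5
t [ 0.6 -0.3  0.9] w [-0.006  0.007 -0.002] pos [0.5766 0.1304 0.0159] F [ -4.7 -12.9   9.9] t 7.22
```

Emit:
jog_arm:
  increments:
    - {"tx":1,"ty":0,"tz":0,"wx":0,"wy":0,"wz":0,"gripper":0}
    - {"tx":1,"ty":0,"tz":0,"wx":0,"wy":0,"wz":0,"gripper":0}
    - {"tx":-8,"ty":0,"tz":0,"wx":0,"wy":0,"wz":0,"gripper":0}
    - {"tx":-25,"ty":0,"tz":-8,"wx":0,"wy":0,"wz":0,"gripper":0}
    - {"tx":-45,"ty":0,"tz":-40,"wx":0,"wy":0,"wz":0,"gripper":0}

```text
time: 7.63
position: [0.5713, 0.0923, 0.0515]
tool_rot: [-2.256, -2.172, 0.01]
ft_force: [0.2, -1.0, 0.2]
grip_width: 0.01
grip_force: 0.0
```

Emit:
jog_arm:
  increments:
    - {"tx":-15,"ty":0,"tz":-35,"wx":0,"wy":0,"wz":0,"gripper":1}
    - {"tx":-35,"ty":-3,"tz":-70,"wx":0,"wy":0,"wz":0,"gripper":1}
    - {"tx":-55,"ty":-5,"tz":-100,"wx":0,"wy":0,"wz":0,"gripper":1}
    - {"tx":-63,"ty":-6,"tz":-120,"wx":0,"wy":0,"wz":0,"gripper":1}
    - {"tx":-63,"ty":-6,"tz":-120,"wx":0,"wy":0,"wz":0,"gripper":1}

```text
time: 8.05
position: [0.5704, 0.0266, 0.1805]
tool_rot: [2.267, 2.169, 0.007]
ft_force: [0.7, 0.5, 0.3]
grip_width: 0.299
grip_force: 0.0
```

Run:
```python
from h import *
o=np.array([.5696,.110]);u=np.array([.0427,.9991]);v=np.array([-.9991,.0427])
w=vision.get_image("wrist");cv2.imwrite("pics/w5.png",w["color"])
m=blue(w);n,l,st,c=cv2.connectedComponentsWithStats(m)
for i in range(1,n):
    if st[i,4]>1500:
        ys,xs=np.where(l==i);P=back(w,np.c_[xs,ys],0.021)[:,:2].astype(np.float32)
        r=cv2.minAreaRect(P*1000);print(st[i],r,cv2.boxPoints(r).round(1).tolist())
for t in ("spool_a","catch"):
  for d in vision.spot_in("wrist",t):
    b=d["bbox"];q=back(w,((b[0]+b[2])/2,(b[1]+b[3])/2),.041)[0];e=(q[:2]-o)*1e3
    print(t,np.round(b),round(d["conf"],2),"mag",round(e@u,1),round(e@v,1))
delta(.5655,.0235,.02,1.528)
```

```text
[ 242  101   74  129 8726] ((568.65234375, 53.46872329711914), (112.85157775878906, 61.33525848388672), 88.70649719238281) [[536.7000122070312, -2.299999952316284], [598.0, -3.5999999046325684], [600.5999755859375, 109.19999694824219], [539.2999877929688, 110.5999984741211]]
[  69  150  111  123 8062] ((426.03515625, 13.49612808227539), (66.7831802368164, 113.40416717529297), 12.014679908752441) [[381.6000061035156, 62.0], [405.20001220703125, -48.900001525878906], [470.5, -35.0], [446.8999938964844, 75.9000015258789]]
spool_a [249.   0. 319.  68.] 0.59 mag 47.9 -5.0
catch [228.  49. 262. 103.] 0.88 mag 18.3 25.4
t [ -5.8  -0.7 155. ] w [-0.003 -0.002  0.003] pos [0.567 0.029 0.175] F [1.1 0.2 0.1] t 8.2
```

View pics/w5.png

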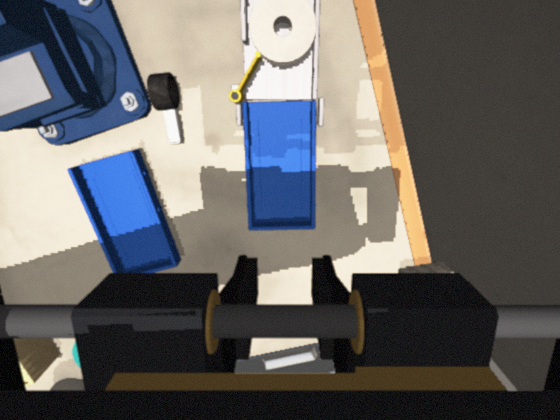

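Emit:
jog_arm:
  increments:
    - {"tx":0,"ty":0,"tz":20,"wx":0,"wy":0,"wz":-0.02,"gripper":1}
    - {"tx":0,"ty":0,"tz":50,"wx":0,"wy":0,"wz":-0.02,"gripper":1}
    - {"tx":0,"ty":0,"tz":80,"wx":0,"wy":0,"wz":-0.02,"gripper":1}
    - {"tx":0,"ty":0,"tz":100,"wx":0,"wy":0,"wz":-0.02,"gripper":1}
    - {"tx":0,"ty":0,"tz":105,"wx":0,"wy":0,"wz":-0.02,"gripper":1}

```text
time: 8.62
position: [0.5627, 0.0289, 0.0651]
tool_rot: [-2.236, -2.193, 0.012]
ft_force: [-0.1, 0.6, -0.3]
grip_width: 0.818
grip_force: 0.0
```

Emit:
jog_arm:
  increments:
    - {"tx":0,"ty":0,"tz":0,"wx":0,"wy":0,"wz":0,"gripper":1}
    - {"tx":0,"ty":0,"tz":0,"wx":0,"wy":0,"wz":0,"gripper":1}
    - {"tx":0,"ty":0,"tz":0,"wx":0,"wy":0,"wz":0,"gripper":1}
    - {"tx":0,"ty":0,"tz":0,"wx":0,"wy":0,"wz":0,"gripper":1}
    - {"tx":0,"ty":0,"tz":0,"wx":0,"wy":0,"wz":0,"gripper":1}

```text
time: 9.03
position: [0.5679, 0.0273, 0.072]
tool_rot: [-2.245, -2.196, 0.001]
ft_force: [-0.2, 0.0, -0.5]
grip_width: 0.997
grip_force: 0.0
```

Run:
```python
from h import *
print(ctrl.get_state()["grip_width"])
delta(.568,.0285,.010,1.548)
w=vision.get_image("wrist");o=np.array([.5696,.110]);u=np.array([.0427,.9991]);v=np.array([-.9991,.0427])
for t in ("spool_a","catch"):
  for d in vision.spot_in("wrist",t):
    b=d["bbox"];q=back(w,((b[0]+b[2])/2,(b[1]+b[3])/2),.041)[0];e=(q[:2]-o)*1e3
    print(t,np.round(b),round(d["conf"],2),"mag",round(e@u,1),round(e@v,1))
delta(.568,.0285,.010,1.548)
delta(.568,.0285,.010,1.548)
```

```text
0.9967478405802983
t [ 1.2  0.1 62. ] w [-0.001  0.     0.001] pos [0.5679 0.0273 0.072 ] F [-0.2  0.  -0.5] t 9.03
spool_a [245.   0. 347.  52.] 0.74 mag 33.6 -4.6
spool_a [207.  20. 262.  99.] 0.7 mag 18.2 24.8
catch [207.  20. 264. 101.] 0.56 mag 17.8 24.2
t [ 1.5  0.7 61.4] w [-0.002  0.     0.001] pos [0.5674 0.0271 0.0714] F [-0.4  0.3 -1. ] t 9.18
t [ 1.5  0.7 61.4] w [-0.002  0.     0.001] pos [0.5674 0.0271 0.0714] F [-0.4  0.3 -1. ] t 9.18
```

Emit:
jog_arm:
  increments:
    - {"tx":1,"ty":0,"tz":25,"wx":0,"wy":0,"wz":0,"gripper":1}
    - {"tx":1,"ty":0,"tz":45,"wx":0,"wy":0,"wz":0,"gripper":1}
    - {"tx":1,"ty":0,"tz":56,"wx":0,"wy":0,"wz":0,"gripper":1}
    - {"tx":1,"ty":0,"tz":60,"wx":0,"wy":0,"wz":0,"gripper":1}
    - {"tx":1,"ty":0,"tz":61,"wx":0,"wy":0,"wz":0,"gripper":1}

```text
time: 9.6
position: [0.5663, 0.0282, 0.0091]
tool_rot: [-2.243, -2.195, 0.005]
ft_force: [0.8, -0.6, 0.4]
grip_width: 1.0
grip_force: 0.0
```

Emit:
jog_arm:
  grip_force: 25
  increments:
    - {"tx":0,"ty":0,"tz":0,"wx":0,"wy":0,"wz":0,"gripper":1}
    - {"tx":0,"ty":0,"tz":0,"wx":0,"wy":0,"wz":0,"gripper":0.5}
    - {"tx":0,"ty":0,"tz":0,"wx":0,"wy":0,"wz":0,"gripper":0.5}
    - {"tx":0,"ty":0,"tz":0,"wx":0,"wy":0,"wz":0,"gripper":0.5}
    - {"tx":0,"ty":0,"tz":0,"wx":0,"wy":0,"wz":0,"gripper":0.5}

```text
time: 10.02
position: [0.5672, 0.0281, 0.0103]
tool_rot: [-2.245, -2.196, 0.002]
ft_force: [0.5, 0.5, 0.6]
grip_width: 0.784
grip_force: 0.0
```

Emit:
jog_arm:
  increments:
    - {"tx":0,"ty":0,"tz":0,"wx":0,"wy":0,"wz":0,"gripper":0.5}
    - {"tx":0,"ty":0,"tz":0,"wx":0,"wy":0,"wz":0,"gripper":0.5}
    - {"tx":0,"ty":0,"tz":0,"wx":0,"wy":0,"wz":0,"gripper":0.5}
    - {"tx":0,"ty":0,"tz":-4,"wx":0,"wy":0,"wz":0,"gripper":0.5}
    - {"tx":0,"ty":0,"tz":-10,"wx":0,"wy":0,"wz":0,"gripper":0.5}

```text
time: 10.43
position: [0.5659, 0.0275, 0.0191]
tool_rot: [-2.244, -2.194, 0.006]
ft_force: [0.8, -1.0, -1.9]
grip_width: 0.712
grip_force: 25.0
```

Emit:
jog_arm:
  increments:
    - {"tx":0,"ty":0,"tz":-15,"wx":0,"wy":0,"wz":0,"gripper":0.5}
    - {"tx":0,"ty":0,"tz":-40,"wx":0,"wy":0,"wz":0,"gripper":0.5}
    - {"tx":0,"ty":0,"tz":-70,"wx":0,"wy":0,"wz":0,"gripper":0.5}
    - {"tx":0,"ty":0,"tz":-90,"wx":0,"wy":0,"wz":0,"gripper":0.5}
    - {"tx":0,"ty":0,"tz":-100,"wx":0,"wy":0,"wz":0,"gripper":0.5}

```text
time: 10.85
position: [0.5684, 0.0289, 0.123]
tool_rot: [2.245, 2.197, 0.001]
ft_force: [0.8, -0.9, -0.8]
grip_width: 0.706
grip_force: 25.0
```

Run:
```python
from h import *
delta(.4294,-.0122,.12,1.784)
w=vision.get_image("wrist")
for n,p,z in (("hole",(283,25),.041),):pass
m=blue(w);n,l,st,c=cv2.connectedComponentsWithStats(m)
for i in range(1,n):
    if st[i,4]>1500:
        ys,xs=np.where(l==i);P=back(w,np.c_[xs,ys],0.023)[:,:2].astype(np.float32)
        r=cv2.minAreaRect(P*1000);print(st[i],r,cv2.boxPoints(r).round(1).tolist())
delta(.4294,-.0122,.12,1.784);print(ctrl.get_state()["grip_width"])
```

```text
t [ -44.1 -138.1    2.8] w [ 0.001 -0.    -0.235] pos [0.5684 0.0289 0.123 ] F [ 0.8 -0.9 -0.8] t 10.85
[  211   100   152   205 28319] ((569.1320190429688, 33.24083709716797), (156.8828125, 107.44285583496094), 87.98999786376953) [[512.7000122070312, -43.29999923706055], [620.0999755859375, -47.0], [625.5999755859375, 109.69999694824219], [518.2000122070312, 113.5]]
[  29  158  134  139 9360] ((427.41412353515625, 14.82492446899414), (67.72834014892578, 112.00262451171875), 12.223733901977539) [[382.5, 62.400001525878906], [406.20001220703125, -47.099998474121094], [472.3999938964844, -32.70000076293945], [448.70001220703125, 76.69999694824219]]
t [ -44.  -138.6    3.3] w [ 0.002  0.    -0.235] pos [0.5689 0.0288 0.1236] F [ 0.6 -0.6 -0.2] t 10.9
0.7102283846643688
```

Emit:
jog_arm:
  increments:
    - {"tx":-6,"ty":-20,"tz":0,"wx":0,"wy":0,"wz":-0.04,"gripper":0.5}
    - {"tx":-17,"ty":-52,"tz":0,"wx":0,"wy":0,"wz":-0.09,"gripper":0.5}
    - {"tx":-28,"ty":-86,"tz":0,"wx":0,"wy":0,"wz":-0.15,"gripper":0.5}
    - {"tx":-38,"ty":-118,"tz":0,"wx":0,"wy":0,"wz":-0.2,"gripper":0.5}
    - {"tx":-44,"ty":-138,"tz":3,"wx":0,"wy":0,"wz":-0.235,"gripper":0.5}

```text
time: 11.32
position: [0.424, -0.0138, 0.1154]
tool_rot: [-1.968, -2.442, 0.008]
ft_force: [0.5, -0.4, -1.7]
grip_width: 0.71
grip_force: 25.0
```

Emit:
jog_arm:
  increments:
    - {"tx":0,"ty":0,"tz":0,"wx":0,"wy":0,"wz":0,"gripper":0.5}
    - {"tx":0,"ty":0,"tz":10,"wx":0,"wy":0,"wz":0,"gripper":0.5}
    - {"tx":0,"ty":0,"tz":30,"wx":0,"wy":0,"wz":0,"gripper":0.5}
    - {"tx":0,"ty":0,"tz":45,"wx":0,"wy":0,"wz":0,"gripper":0.5}
    - {"tx":0,"ty":0,"tz":50,"wx":0,"wy":0,"wz":0,"gripper":0.5}

```text
time: 11.73
position: [0.4269, -0.0117, 0.0644]
tool_rot: [-1.968, -2.44, 0.003]
ft_force: [-0.9, 1.1, -0.8]
grip_width: 0.708
grip_force: 25.0
```

Emit:
jog_arm:
  increments:
    - {"tx":0,"ty":0,"tz":0,"wx":0,"wy":0,"wz":0,"gripper":0.5}
    - {"tx":0,"ty":0,"tz":0,"wx":0,"wy":0,"wz":0,"gripper":0.5}
    - {"tx":0,"ty":0,"tz":0,"wx":0,"wy":0,"wz":0,"gripper":0.5}
    - {"tx":0,"ty":0,"tz":0,"wx":0,"wy":0,"wz":0,"gripper":0.5}
    - {"tx":0,"ty":0,"tz":0,"wx":0,"wy":0,"wz":0,"gripper":0.5}

```text
time: 12.15
position: [0.4287, -0.0128, 0.0678]
tool_rot: [-1.972, -2.444, 0.002]
ft_force: [0.1, -0.4, -1.3]
grip_width: 0.713
grip_force: 25.0
```

Run:
```python
from h import *
delta(.4294,-.0122,.034,1.784);print(np.round(ctrl.get_state()["joint_positions"],3))
w=vision.get_image("scene");t=vision.get_image("top");a=vision.get_image("wrist")
cv2.imwrite("pics/m6.png",np.hstack([cv2.resize(w["color"][170:310,200:360],(400,350)),cv2.resize(a["color"],(400,350))]))
delta(.4294,-.0122,.034,1.784)
```

```text
t [ 0.4  0.8 33.8] w [-0.002 -0.    -0.   ] pos [ 0.4287 -0.0128  0.0678] F [ 0.1 -0.4 -1.3] t 12.15
[ 0.758  0.031 -0.789  2.127  0.026  0.994  0.168]
t [ 0.4  1.3 33.5] w [-0.002 -0.    -0.   ] pos [ 0.4283 -0.0129  0.0675] F [-0.2 -0.7 -1.6] t 12.3
```

View pics/m6.png

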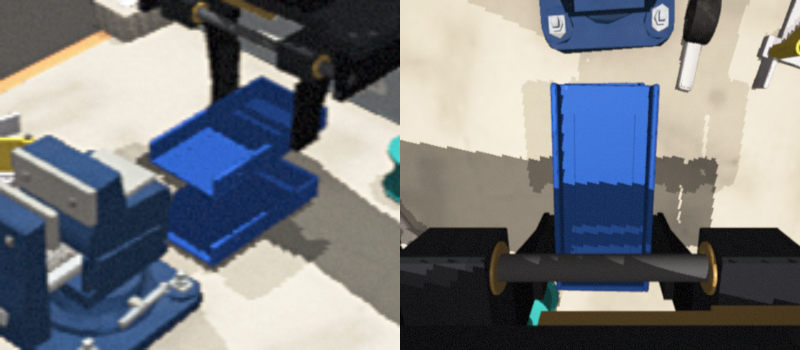

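Emit:
jog_arm:
  increments:
    - {"tx":0.5,"ty":1,"tz":10,"wx":0,"wy":0,"wz":0,"gripper":0.5}
    - {"tx":0.5,"ty":1,"tz":18,"wx":0,"wy":0,"wz":0,"gripper":0.5}
    - {"tx":0.5,"ty":1,"tz":25,"wx":0,"wy":0,"wz":0,"gripper":0.5}
    - {"tx":0.5,"ty":1,"tz":28,"wx":0,"wy":0,"wz":0,"gripper":0.5}
    - {"tx":0.5,"ty":1,"tz":30,"wx":0,"wy":0,"wz":0,"gripper":0.5}

```text
time: 12.72
position: [0.428, -0.0118, 0.036]
tool_rot: [-1.97, -2.442, 0.004]
ft_force: [-1.0, 0.1, -1.5]
grip_width: 0.712
grip_force: 25.0
```

Emit:
jog_arm:
  increments:
    - {"tx":0,"ty":0,"tz":0,"wx":0,"wy":0,"wz":0,"gripper":0.5}
    - {"tx":0,"ty":0,"tz":2,"wx":0,"wy":0,"wz":0,"gripper":0.5}
    - {"tx":0,"ty":0,"tz":4,"wx":0,"wy":0,"wz":0,"gripper":0.5}
    - {"tx":0,"ty":0,"tz":6,"wx":0,"wy":0,"wz":0,"gripper":0.5}
    - {"tx":0,"ty":0,"tz":7,"wx":0,"wy":0,"wz":0,"gripper":0.5}

```text
time: 13.13
position: [0.429, -0.0121, 0.0301]
tool_rot: [-1.972, -2.443, 0.003]
ft_force: [0.1, -0.5, 0.2]
grip_width: 0.712
grip_force: 25.0
```

Emit:
jog_arm:
  increments:
    - {"tx":0,"ty":0,"tz":0,"wx":0,"wy":0,"wz":0,"gripper":0.5}
    - {"tx":0,"ty":0,"tz":1,"wx":0,"wy":0,"wz":0,"gripper":0.5}
    - {"tx":0,"ty":0,"tz":2,"wx":0,"wy":0,"wz":0,"gripper":0.5}
    - {"tx":0,"ty":0,"tz":2.5,"wx":0,"wy":0,"wz":0,"gripper":0.5}
    - {"tx":0,"ty":0,"tz":2.5,"wx":0,"wy":0,"wz":0,"gripper":0.5}

```text
time: 13.55
position: [0.4292, -0.0122, 0.0279]
tool_rot: [-1.972, -2.443, 0.002]
ft_force: [0.2, -0.4, 2.3]
grip_width: 0.707
grip_force: 25.0
```

Emit:
jog_arm:
  increments:
    - {"tx":0,"ty":0,"tz":0.7,"wx":0,"wy":0,"wz":0,"gripper":0.5}
    - {"tx":0,"ty":0,"tz":1.2,"wx":0,"wy":0,"wz":0,"gripper":0.5}
    - {"tx":0,"ty":0,"tz":1.2,"wx":0,"wy":0,"wz":0,"gripper":0.5}
    - {"tx":0,"ty":0,"tz":1.2,"wx":0,"wy":0,"wz":0,"gripper":0.5}
    - {"tx":0,"ty":0,"tz":1.2,"wx":0,"wy":0,"wz":0,"gripper":0.5}

```text
time: 13.97
position: [0.4293, -0.0126, 0.0271]
tool_rot: [-1.973, -2.443, 0.003]
ft_force: [-0.5, -2.4, 6.9]
grip_width: 0.706
grip_force: 25.0
```

Run:
```python
from h import *
delta(.4294,-.0122,.027,1.784);s=ctrl.get_state();print(np.round(s["torque"],2),np.round(s["ft_force"],2))
```

```text
t [0.4 0.2 0.1] w [-0.002  0.    -0.001] pos [ 0.4293 -0.0126  0.0271] F [-0.5 -2.4  6.9] t 13.97
[-0.17  0.26 -0.11] [-0.5  -2.36  6.85]
```

Seated at the expected height (0.027). Release, lift and inspect.

Emit:
jog_arm:
  increments:
    - {"tx":0,"ty":0,"tz":-0.7,"wx":0,"wy":0,"wz":0,"gripper":0.85}
    - {"tx":0,"ty":0,"tz":-0.7,"wx":0,"wy":0,"wz":0,"gripper":0.95}
    - {"tx":0,"ty":0,"tz":-0.7,"wx":0,"wy":0,"wz":0,"gripper":0.95}
    - {"tx":0,"ty":0,"tz":-0.7,"wx":0,"wy":0,"wz":0,"gripper":0.95}
    - {"tx":0,"ty":0,"tz":-0.7,"wx":0,"wy":0,"wz":0,"gripper":0.95}

```text
time: 14.38
position: [0.4285, -0.0119, 0.0269]
tool_rot: [-1.971, -2.443, 0.003]
ft_force: [-0.5, 0.6, -0.5]
grip_width: 0.93
grip_force: 0.0
```

Emit:
jog_arm:
  increments:
    - {"tx":0,"ty":0,"tz":-8,"wx":0,"wy":0,"wz":0,"gripper":0.95}
    - {"tx":0,"ty":0,"tz":-30,"wx":0,"wy":0,"wz":0,"gripper":0.95}
    - {"tx":0,"ty":0,"tz":-65,"wx":0,"wy":0,"wz":0,"gripper":0.95}
    - {"tx":0,"ty":0,"tz":-105,"wx":0,"wy":0,"wz":0,"gripper":0.95}
    - {"tx":0,"ty":0,"tz":-145,"wx":0,"wy":0,"wz":0,"gripper":0.95}

```text
time: 14.8
position: [0.4285, -0.0115, 0.174]
tool_rot: [-1.969, -2.444, 0.003]
ft_force: [1.2, -1.0, -0.1]
grip_width: 0.95
grip_force: 0.0
```

Emit:
jog_arm:
  increments:
    - {"tx":-15,"ty":10,"tz":-25,"wx":0,"wy":0,"wz":0.04,"gripper":0.95}
    - {"tx":-30,"ty":20,"tz":-50,"wx":0,"wy":0,"wz":0.08,"gripper":0.95}
    - {"tx":-45,"ty":30,"tz":-70,"wx":0,"wy":0,"wz":0.12,"gripper":0.95}
    - {"tx":-60,"ty":35,"tz":-80,"wx":0,"wy":0,"wz":0.15,"gripper":0.95}
    - {"tx":-60,"ty":35,"tz":-80,"wx":0,"wy":0,"wz":0.15,"gripper":0.95}

```text
time: 15.22
position: [0.4788, -0.0663, 0.255]
tool_rot: [2.154, 2.284, 0.001]
ft_force: [-0.3, 0.2, -0.8]
grip_width: 0.952
grip_force: 0.0
```

Run:
```python
from h import *
print(ctrl.get_state()["position"])
o=np.array([.5696,.110]);u=np.array([.0427,.9991]);v=np.array([-.9991,.0427])
for cam in ("wrist","top","scene"):
  w=vision.get_image(cam);print(cam)
  m=blue(w);n,l,st,c=cv2.connectedComponentsWithStats(m)
  for i in range(1,n):
    if 700<st[i,4]<20000:
        ys,xs=np.where(l==i);P=back(w,np.c_[xs,ys],0.040)[:,:2].astype(np.float32)
        r=cv2.minAreaRect(P*1000);print(st[i],np.round(r[0],1),np.round(r[1],1),r[2])
  for t in ("tray","spool_a","catch"):
   for d in vision.spot_in(cam,t):
    b=d["bbox"];q=back(w,((b[0]+b[2])/2,(b[1]+b[3])/2),.041)[0];e=(q[:2]-o)*1e3
    print(t,np.round(b),round(d["conf"],2),"mag",round(e@u,1),round(e@v,1))
```

```text
[ 0.47878624 -0.0663147   0.25495233]
wrist
[ 192   37   81  126 7248] [425.2  12.2] [ 62.  111.8] 11.437020301818848
tray [194.  39. 273. 164.] 0.75 mag -102.5 141.1
spool_a [170. 199. 220. 248.] 0.73 mag -232.2 174.8
spool_a [281.   3. 299.  40.] 0.27 mag -26.4 93.2
top
[ 243  231   59   44 1874] [423.3  13.6] [ 61.3 106.9] 11.86989974975586
tray [240. 231. 306. 272.] 0.67 mag -99.9 141.1
spool_a [182. 156. 211. 188.] 0.89 mag 49.8 1.2
spool_a [151. 155. 184. 184.] 0.87 mag 102.6 0.7
catch [211. 182. 227. 195.] 0.58 mag 5.9 31.0
scene
[ 181  220  147   89 3646] [430.5  91.4] [162.7 265.3] 9.248958587646484
tray [266. 220. 328. 268.] 0.83 mag -97.5 160.5
tray [163. 211. 193. 243.] 0.65 mag 56.0 10.9
spool_a [353. 223. 384. 254.] 0.93 mag -213.8 209.9
spool_a [134. 226. 164. 252.] 0.82 mag 113.2 20.6
spool_a [164. 215. 195. 244.] 0.79 mag 57.3 18.3
spool_a [380. 188. 408. 236.] 0.29 mag -316.7 166.7
catch [188. 222. 216. 241.] 0.74 mag 25.0 44.3
```

Run:
```python
from h import *
delta(.57,.07,.22,1.53)
```

```text
t [126.9 102.2  31.6] w [-0.003 -0.     0.104] pos [ 0.4762 -0.0631  0.2519] F [ 0.  1. -1.] t 15.82
```

Emit:
jog_arm:
  increments:
    - {"tx":20,"ty":16,"tz":0,"wx":0,"wy":0,"wz":0.02,"gripper":0.95}
    - {"tx":48,"ty":38,"tz":0,"wx":0,"wy":0,"wz":0.04,"gripper":0.95}
    - {"tx":76,"ty":60,"tz":5,"wx":0,"wy":0,"wz":0.06,"gripper":0.95}
    - {"tx":104,"ty":82,"tz":15,"wx":0,"wy":0,"wz":0.08,"gripper":0.95}
    - {"tx":127,"ty":102,"tz":30,"wx":0,"wy":0,"wz":0.104,"gripper":0.95}

```text
time: 16.23
position: [0.5718, 0.0723, 0.2227]
tool_rot: [-2.267, -2.174, -0.001]
ft_force: [0.6, -0.4, 0.1]
grip_width: 0.954
grip_force: 0.0
```

Emit:
jog_arm:
  increments:
    - {"tx":0,"ty":0,"tz":0,"wx":0,"wy":0,"wz":0,"gripper":0.95}
    - {"tx":0,"ty":0,"tz":0,"wx":0,"wy":0,"wz":0,"gripper":0.95}
    - {"tx":0,"ty":0,"tz":0,"wx":0,"wy":0,"wz":0,"gripper":0.95}
    - {"tx":0,"ty":0,"tz":0,"wx":0,"wy":0,"wz":0,"gripper":0.95}
    - {"tx":0,"ty":0,"tz":0,"wx":0,"wy":0,"wz":0,"gripper":0.95}

```text
time: 16.65
position: [0.5701, 0.0681, 0.2226]
tool_rot: [-2.269, -2.173, 0.003]
ft_force: [0.3, 0.3, -0.1]
grip_width: 0.95
grip_force: 0.0
```

Run:
```python
from h import *
o=np.array([.5696,.110]);u=np.array([.0427,.9991]);v=np.array([-.9991,.0427])
w=vision.get_image("wrist")
def mag(p,z):
    e=(back(w,p,z)[0][:2]-o)*1e3;return round(e@u,1),round(e@v,1)
for t in ("spool_a","catch"):
  for d in vision.spot_in("wrist",t):
    b=d["bbox"];print(t,np.round(b),round(d["conf"],2),mag(((b[0]+b[2])/2,(b[1]+b[3])/2),.041))
g=cv2.cvtColor(w["color"],cv2.COLOR_BGR2GRAY)
cs=cv2.HoughCircles(cv2.medianBlur(g,3),cv2.HOUGH_GRADIENT,1,30,param1=120,param2=22,minRadius=25,maxRadius=42)
for c in (cs[0][:8] if cs is not None else []): print("circle",c.round(1),mag(c[:2],.041))
y=cv2.inRange(cv2.cvtColor(w["color"],cv2.COLOR_BGR2HSV),(22,150,80),(35,255,255));ys,xs=np.where(y[:200])
k=(xs>180)&(xs<320);P=np.array([mag((a,b),.042) for a,b in zip(xs[k],ys[k])]);print("yellow",len(P),P[P[:,0].argsort()][[0,-1]],np.percentile(P,[2,98],axis=0))
```

```text
spool_a [254.   0. 312.  59.] 0.89 (np.float64(99.2), np.float64(-0.9))
spool_a [257.  58. 317. 118.] 0.87 (np.float64(52.3), np.float64(-4.1))
circle [281.5  20.5  31.5] (np.float64(106.2), np.float64(0.5))
yellow 118 [[ 0.7 34.6]
 [34.5 14.6]] [[ 1.6   14.6  ]
 [33.6   35.894]]
```

Run:
```python
from h import *
o=np.array([.5696,.110]);u=np.array([.0427,.9991]);v=np.array([-.9991,.0427])
w=vision.get_image("wrist")
def mag(p,z):
    e=(back(w,p,z)[0][:2]-o)*1e3;return round(e@u,1),round(e@v,1)
g=cv2.cvtColor(w["color"],cv2.COLOR_BGR2GRAY)
for p2 in (18,14,11):
  for lo,hi in ((26,36),(5,11)):
    cs=cv2.HoughCircles(g[:130,230:340],cv2.HOUGH_GRADIENT,1,15,param1=100,param2=p2,minRadius=lo,maxRadius=hi)
    for c in (cs[0][:6] if cs is not None else []): print(p2,c.round(1),mag(c[:2]+[230,0],.041))
print("col profile",[int(x) for x in g[0:130:2,286]])
print("row profile",[int(x) for x in g[86,246:326:2]])
```

```text
18 [55.5 85.5 32.1] (np.float64(55.1), np.float64(-2.8))
18 [54.5 22.5 29.9] (np.float64(105.3), np.float64(-1.9))
18 [56.5 87.5  8. ] (np.float64(53.4), np.float64(-3.6))
18 [53.5 19.5  8. ] (np.float64(107.6), np.float64(-1.0))
14 [55.5 85.5 32.1] (np.float64(55.1), np.float64(-2.8))
14 [54.5 22.5 29.9] (np.float64(105.3), np.float64(-1.9))
14 [56.5 87.5  8. ] (np.float64(53.4), np.float64(-3.6))
14 [53.5 19.5  8. ] (np.float64(107.6), np.float64(-1.0))
11 [55.5 85.5 32.1] (np.float64(55.1), np.float64(-2.8))
11 [54.5 22.5 29.9] (np.float64(105.3), np.float64(-1.9))
11 [53.5 54.5 29.9] (np.float64(80.4), np.float64(-1.0))
11 [ 55.5 111.5  27.5] (np.float64(33.0), np.float64(-2.8))
11 [56.5 87.5  8. ] (np.float64(53.4), np.float64(-3.6))
11 [53.5 19.5  8. ] (np.float64(107.6), np.float64(-1.0))
11 [11.5 28.5  5.5] (np.float64(100.7), np.float64(34.6))
11 [97.5 28.5  6. ] (np.float64(100.7), np.float64(-38.4))
col profile [238, 237, 235, 237, 236, 238, 206, 75, 66, 74, 102, 191, 245, 242, 242, 232, 242, 241, 242, 242, 241, 239, 239, 238, 238, 239, 233, 121, 121, 237, 241, 241, 242, 239, 240, 240, 240, 241, 241, 237, 129, 104, 182, 243, 242, 242, 241, 241, 238, 243, 243, 244, 243, 243, 241, 241, 242, 240, 223, 226, 250, 243, 242, 242, 243]
row profile [204, 202, 193, 228, 233, 115, 239, 243, 243, 243, 243, 243, 243, 242, 243, 243, 229, 110, 181, 246, 243, 240, 241, 194, 187, 243, 241, 242, 240, 241, 241, 239, 239, 239, 238, 225, 183, 202, 202, 205]
```

```bash
python3 -c "
from bench import ctrl
print(ctrl.close_job())"
```

```text
the job is handed in; nothing more can be done
None
```

I handed in the finished job at about 17 s of the 54 s allowed. By camera measurement, both spools are in the magazine with the catch back at its rest position, spool_a about 54 mm in (52–57 mm allowed). The emptied tray is nested fully down on the other one, and no move went near the loupe or the jar.

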